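# Cull the misshapen test plates on the inspection rack

### The arm

A 7-joint arm with a two-finger parallel gripper is mounted at the origin on the work surface. World frame = base frame: x ahead of the robot, y to its left, z up, the work surface at z = 0. Lengths are in m, angles in degrees, forces in N, time in s.
With the tool pointing down it reaches from about 0.425 to 0.875 m from the base axis. Payload 4.7 kg.
Tool frame: the origin (TCP) lies on the mounting face of the last link; the fingertips stand 182 mm ahead of it and the grasp point (between the pads) lies 164 mm ahead of it; z points along the fingers, x is the direction in which the jaws open and shut, and the axes are right-handed (so a half turn about z gives the same grasp; the last joint's range is limited). The gripper opens to 87 mm and grips with 3 to 60 N. Pads are 19 mm wide; open, the fingers measure 117 mm over their backs; the gripper's body (75 mm by 190 mm) begins 51 mm behind the grasp point.
Start: joints at [-65.999, 18.392, -4.016, 83.108, 1.295, 78.541, -3.26], TCP at [0.256, 0.597, 0.405] pointing down, gripper open.
Joint ranges: [-163.93, 163.93], [-17.29, 119.83], [-79.2, 71.16], [3.27, 140.29], [-89.18, 269.18], [5.43, 117.66], [-154.24, 154.24]. Speed limits (degrees/s): [147.25, 147.25, 180, 180, 180, 180, 180].

### API

Orientations are given as [roll, pitch, yaw] about the fixed x, y, z axes, in that order (R = Rz(yaw) Ry(pitch) Rx(roll)).
In Python, from cell import status, cams, env, outline_of, landmark_of gives the robot as it stands. The module is installed in compiled form; this text tells all that it offers.
- The arm moves only by the tool jog_arm, never from a script. Its argument "rows" is a list of rows, each a list of 7 numbers: the closure, from 0 (fully open) to 1 (shut), then the shift along the tool's x, y, z in m, then the turn, a rotation vector about the tool's x, y, z in degrees. A call has 1 to 12 rows; each row shifts and turns the commanded pose from where the row before left it, along the tool's axes as they then stand; what a row does not reach is not made up. A row lasts 1/12 s, in which the tool goes at most 41.7 mm and 7.16 degrees, less where a joint would pass 70% of its speed; a pose out of reach is approached as far as the arm can. A call with a gripper value outside its range is refused whole. The fingers move at their own pace and stop on an object; "grip_force" is the grip in N (left out, the last holds). Time passes only in rows, so rows that do not move let the fingers close. It gives the time, the measured TCP pose, the force and the opening at its end, in the units of the state.
- status.get_obs(): the state, without advancing time (a new reading comes with each control period).
- cams.read_camera(name): name is "scene" or "top" or "wrist"; returns (picture, depth): 420x560x3 uint8, red, green, blue; 420x560 float32, m along the optical axis (not along the pixel's ray), 0 where there is no reading.
- cams.camera_params(name): a dict with "vfov" (degrees; the focal length in pixels is half the picture's height over the tangent of half this angle, whatever the lens; pixels are square), "cx", "cy" (the principal point, pixels), "eye" and "attitude" of the camera in the world. Camera axes: x right, y up, looking along -z (the intrinsics and any distortion apply to the point x, -y, -z); pixel columns grow to the right and rows downward; lengths in m; the calibration is good to about 2 mm. A picture is of the moment at which its call begins: read the wrist's pose just before it. camera_params takes no time and is no camera call; for the wrist camera it gives the pose at the moment of the call.
- env.sign_off(): hands the job in, once; it reports no verdict.
Trained networks look in the newest picture that a camera, given by its name, has taken for a name from the list of things; names that differ only in an ending like _2 or _b are one class to them, and where a whole thing is asked for, a point or a joint stands for the part that bears it (a point fixed in the world has none). Each returns a list of dicts, best first, with "conf" (0 to 1); they miss things now and then, are a little off and sometimes report something else, mostly with a low value. They report only what shows in the picture. A call takes as long as a camera call. They do not tell look-alikes from the thing itself.
- outline_of(camera, name): "pixels" (420x560 bool, what is visible of it) and "box" ([left, top, right, bottom] in pixels, round what is visible of it).
- landmark_of(camera, name): "position" ([row, column] in pixels: a listed point, or the origin of a listed thing).
The state is a dict: "time_s": time; "qpos": joint angles; "joint_velocities": joint speeds; "effort": joint torques, N m; "tool_pos": TCP position; "tool_rot": TCP orientation; "force": force on the tool from outside, world axes, zero at the start; "wrist_torque": the same for the moment, N m; "grip_width": finger opening in m.
Only numpy, scipy, OpenCV 4.12 (cv2) and the standard library are available. Lean on these libraries where they do the work, as an engineer would, in place of code of your own. Each camera call takes 0.05 s, during which the arm holds its last target. There are 200 camera calls.

### The job

Four grey test plates lie side by side on the white inspection rack, and two of them are misshapen: one has lost a corner and one is too short. Tip each misshapen plate up on edge into the slot at the back of the rack, standing upright, and press it fully home to the bottom of the slot, past the sprung clips. Leave the two good plates lying where they are, and do not disturb the glassware and bottles.

Things in the scene. Friction and masses are not known exactly. Their poses are not given: they have to be found in the camera images.
- rack: White inspection rack, fixed. Origin on the table below the slot's front lip, mid-length; x away from the robot across the slot, y along it, z up. In mm: deck board x -64..0, y -205..205, top z 75, 10 thick, open below in front of x -12 but for a foot plate 12 high (x -110..40). Back wall x 16..28, top z 120. End cheeks 8 thick at y +-209, top z 85.
- slot_floor (a point): Middle of the slot's floor. The slot is 16 mm wide (rack x 0..16), runs the whole length of the rack between deck lip and back wall, and its floor is 30 mm above the table, 45 mm below the deck top.
- clip_line (a point): Mid-slot, height of the clips' bite. Four sprung steel clips, 50 mm wide, at rack y -150, -50, 50, 150 on the slot's front side; lead-in slopes from z 70 to 45 mm and leaves 4 mm before the back wall. They yield towards the robot: a plate stood on edge stops about 20 mm deep, leaning on the wall, and takes some 5 to 15 N to press 25 mm further, to the floor.
- good_a: Good plate, grey plastic, 120 x 70 x 8 mm, about 100 g, lying flat on the deck with its long side (x) across the rack. Origin at the centre of its underside, 60 mm from the rear edge (+x, which overhangs the slot by 6 to 15 mm); the front edge (-x) overhangs the deck's front by 40 to 50 mm. z is normal to the plate.
- good_b: Second good plate, the same as good_a.
- chipped: Misshapen plate: like good_a, but the front corner on its +y side is missing, a piece 35 mm (x) by 25 mm (y), so the front edge runs from y = -35 to +10. Origin on the underside, 60 mm from the rear and front edges and midway of the 70 mm width. Fully home on edge, its origin is 90 mm above the rack's origin and its upper edge at 150 mm.
- short: Misshapen plate: like good_a, but only 100 mm long (x -40..60 mm from its origin). Origin on the underside, 60 mm from the rear edge, midway of the 70 mm width; the front edge overhangs the deck by 20 to 30 mm. Fully home on edge, rear edge down, its origin is 90 mm above the rack's origin and its upper edge at 130 mm.
- beaker: Bystander: glass beaker, diameter 68, height 85 mm, beside the rack. Origin under its centre.
- buffer_bottle: Bystander: white bottle, diameter 52, height 110 mm, beside the rack. Origin under its centre.
- sample_jar: Bystander: glass jar, diameter 56, height 75 mm, behind the rack. Origin under its centre.
Mind the look-alikes: they are no part of the job. Leave any blue or turquoise look-alike of the short alone.

How it is judged (in metres and radians):
At the end, for the whole second after the job is handed in: Both misshapen plates stand on edge in the rack's slot, upright within 0.12 rad, within 4.5 mm of fully home on the slot floor, at rest. Good plates lie flat (0.06 rad) within 20 mm of their start; beaker, bottle and jar upright (0.2 rad) within 30 mm of theirs (angle between the x axis of each of chipped, short and the z axis of rack, either way round below 0.12 rad and x of chipped in the frame of rack between -0.002 and 0.018 m and y of chipped in the frame of rack between -0.205 and 0.205 m and z of chipped in the frame of rack between 0.06 and 0.0945 m and linear speed of each of chipped, short below 0.02 m/s and x of short in the frame of rack between -0.002 and 0.018 m and y of short in the frame of rack between -0.205 and 0.205 m and z of short in the frame of rack between 0.06 and 0.0945 m and distance of each of good_a, good_b from where it was at the start of the episode below 0.02 m and angle between the z axis of each of good_a, good_b and the z axis of rack, either way round below 0.06 rad and distance of each of beaker, buffer_bottle, sample_jar from where it was at the start of the episode below 0.03 m and angle between each of beaker, buffer_bottle, sample_jar's own z axis and vertical below 0.2 rad); the robot touches nothing.
It fails at once if a good plate is moved more than 20 mm or tipped up (distance of any of good_a, good_b from where it was at the start of the episode above 0.02 m or angle between the z axis of any of good_a, good_b and the z axis of rack, either way round above 0.3 rad).
It fails at once if the beaker, bottle or jar is moved more than 30 mm or tipped (distance of any of beaker, buffer_bottle, sample_jar from where it was at the start of the episode above 0.03 m or angle between any of beaker, buffer_bottle, sample_jar's own z axis and vertical above 0.5 rad).
It also fails if it takes over 66 s, if anything falls off the work surface, if the arm or the gripper's body presses on something with over 40 N, if the wrist force passes 120 N, or if a joint passes its speed limit or range.

## Working session

There is one attempt and no reset: what is moved stays moved. The work goes in short steps, Python scripts to look and compute and a tool call to move; the robot and the scene stay as the last step left them, time stands still between calls to the robot, and variables do not carry over. Pictures are saved under pics/ and viewed, about 8 in all and at most 12, crops included, and the job is handed in when it is done.

Besides the shell and the picture viewer there is one more tool, called after "Call:" by a JSON object that holds its "op" and its "data". jog_arm: Moves the arm, as the interface text tells. Its arguments: {"type":"object","properties":{"rows":{"type":"array"},"grip_force":{"type":"number"}},"required":["rows"]}

```bash
mkdir -p pics; cat > h.py <<'E'
import numpy as np, cv2
from scipy.spatial.transform import Rotation as R
from cell import status, cams, env, outline_of, landmark_of
def Rm(a):
    a=np.array(a,float)
    if a.shape==(3,3): return a
    if a.size==4: return R.from_quat(a).as_matrix()
    return R.from_euler('xyz',a,degrees=True).as_matrix()
def snap(n,f=None):
    p=cams.camera_params(n); im,d=cams.read_camera(n)
    if f: cv2.imwrite('pics/'+f,im[:,:,::-1])
    return im,d,p
def cloud(d,p):
    f=d.shape[0]/2/np.tan(np.radians(p['vfov'])/2)
    v,u=np.mgrid[:d.shape[0],:d.shape[1]]
    P=np.stack([(u-p['cx'])/f*d,-(v-p['cy'])/f*d,-d],-1)
    return P@Rm(p['attitude']).T+np.array(p['eye'])
def st():
    o=status.get_obs(); print({k:np.round(o[k],3).tolist() for k in('time_s','tool_pos','tool_rot','force','grip_width','qpos')}); return o
E
python3 - <<'E'
from h import *
st()
for n in('scene','top'):
    im,d,p=snap(n,n+'1.png'); print(n,p)
    np.savez(n+'1.npz',im=im,d=d,P=cloud(d,p))
E
```

```text
{'time_s': 0.0, 'tool_pos': [0.256, 0.597, 0.404], 'tool_rot': [179.994, 0.108, 66.808], 'force': [0.196, -0.093, -0.874], 'grip_width': 0.087, 'qpos': [-65.999, 18.439, -4.014, 83.175, 1.295, 78.538, -3.259]}
scene {'vfov': 53.10562069485632, 'cx': 282.29492569249635, 'cy': 209.87525189916252, 'eye': array([1.22133264, 0.07043001, 1.03277251]), 'attitude': array([3.33767349e+01, 6.28923473e-02, 9.86460006e+01])}
top {'vfov': 53.06192594652404, 'cx': 275.96412351183477, 'cy': 211.2608909161923, 'eye': array([ 0.42926759, -0.02580436,  1.23250723]), 'attitude': array([  8.11458212,   0.83665588, -90.02314219])}
```

View pics/scene1.png

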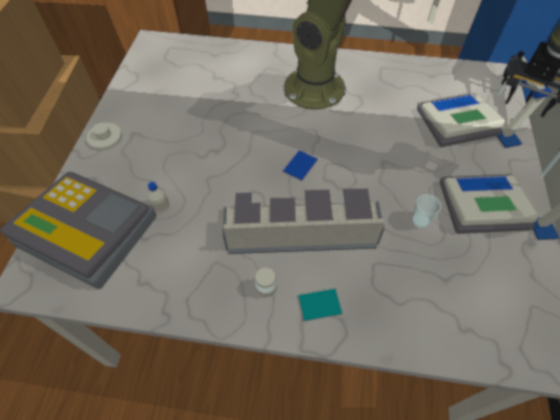

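View pics/top1.png

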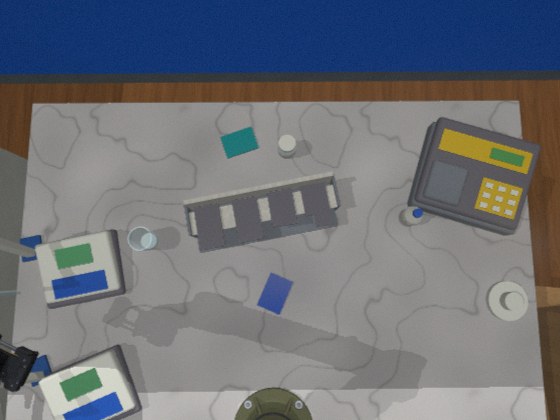

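```bash
python3 - <<'E'
from h import *
for n in('top','scene'):
    z=np.load(n+'1.npz'); P=z['P']; im=z['im']; d=z['d']
    X,Y,Z=P[...,0],P[...,1],P[...,2]
    print(n,'table z',np.round(np.median(Z[(d>0)&(abs(Z)<.02)]),4))
    dark=(im.max(-1)<120)
    roi=(X>.3)&(X<.85)&(abs(Y)<.35)&(d>0)
    pl=roi&dark&(Z>.074)&(Z<.092)
    k,l,s,c=cv2.connectedComponentsWithStats(cv2.morphologyEx(pl.astype(np.uint8),cv2.MORPH_OPEN,np.ones((3,3))),connectivity=4)
    for i in range(1,k):
        if s[i,4]<150: continue
        q=P[l==i]; r=cv2.minAreaRect((q[:,:2]*1000).astype(np.float32))
        print('plate',s[i],np.round(q.mean(0),4),[np.round(a,1) for a in r], np.round(cv2.boxPoints(r)).tolist())
    w=roi&(Z>.108)&(Z<.128)&(X>.5)
    q=P[w];r=cv2.minAreaRect((q[:,:2]*1000).astype(np.float32)); print('wall',len(q),r,np.median(q[:,2]),cv2.boxPoints(r).round().tolist())
E
```

```text
top table z 0.0002
plate [300 183  32  44 973] [ 0.6157 -0.1209  0.0828] [array([ 611.4, -119.7]), array([120.3,  71.6]), np.float64(10.6)] [[546.0, -95.0], [559.0, -166.0], [677.0, -144.0], [664.0, -73.0]]
plate [266 189  31  38 893] [ 0.6046 -0.0241  0.083 ] [array([606. , -24.2]), array([103.1,  71.7]), np.float64(9.5)] [[549.0, 3.0], [561.0, -68.0], [663.0, -51.0], [651.0, 20.0]]
plate [ 231  196   32   47 1081] [0.5713 0.0709 0.0829] [array([572.5,  71.2]), array([120.5,  71.2]), np.float64(10.8)] [[507.0, 95.0], [520.0, 25.0], [638.0, 47.0], [625.0, 117.0]]
plate [ 193  204   31   46 1088] [0.5515 0.1764 0.0829] [array([552.1, 176.9]), array([120. ,  70.7]), np.float64(10.2)] [[487.0, 201.0], [499.0, 132.0], [617.0, 153.0], [605.0, 222.0]]
wall 793 ((652.2085571289062, 39.97279357910156), (13.550725936889648, 409.4498596191406), 11.07724666595459) 0.11944657446424323 [[606.0, 240.0], [685.0, -162.0], [698.0, -160.0], [620.0, 242.0]]
scene table z -0.0008
plate [343 188  30  31 780] [0.5485 0.1749 0.0819] [array([547.5, 175.5]), array([105.4,  71.1]), np.float64(9.6)] [[490.0, 202.0], [501.0, 132.0], [605.0, 149.0], [593.0, 219.0]]
plate [305 189  28  32 791] [0.5708 0.0693 0.082 ] [array([568.5,  69.3]), array([105.6,  70.4]), np.float64(9.8)] [[511.0, 95.0], [522.0, 26.0], [627.0, 44.0], [615.0, 113.0]]
plate [234 192  27  32 695] [ 0.6128 -0.1229  0.082 ] [array([ 606.7, -120.8]), array([104.9,  70.1]), np.float64(9.3)] [[549.0, -95.0], [561.0, -164.0], [664.0, -147.0], [653.0, -78.0]]
plate [270 197  26  25 607] [ 0.6006 -0.0251  0.0822] [array([599.2, -25. ]), array([81.7, 67.3]), np.float64(9.6)] [[553.0, 1.0], [565.0, -65.0], [645.0, -51.0], [634.0, 15.0]]
wall 995 ((657.8377075195312, 39.730743408203125), (17.69680404663086, 408.79388427734375), 11.155862808227539) 0.11834572117124853 [[610.0, 239.0], [689.0, -163.0], [706.0, -159.0], [627.0, 242.0]]
```

```bash
python3 - <<'E'
import cv2
a=cv2.imread('pics/top1.png')[165:260,175:350]; a=cv2.resize(a,None,fx=3,fy=3,interpolation=2)
b=cv2.imread('pics/scene1.png')[180:255,215:390]; b=cv2.resize(b,None,fx=3,fy=3,interpolation=2)
cv2.imwrite('pics/crop1.png',cv2.vconcat([a,b]))
E
```

```text
(no output)
```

View pics/crop1.png

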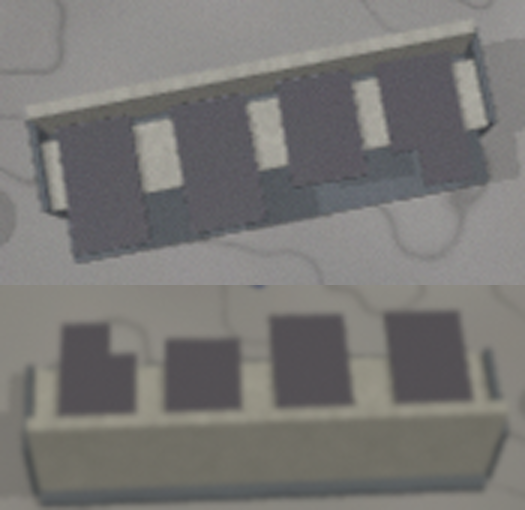

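```bash
cat >> h.py <<'E'
O=np.array([.6315,.0357,0]); YAW=11.
RR=R.from_euler('z',YAW,degrees=True).as_matrix()
def tgt(x,y,z,tilt,ext=.164):
    """TCP pose for the point ext ahead of the TCP at rack (x,y,z); tilt: 0 = down, 90 = horizontal along rack +x"""
    t=np.radians(tilt); zt=RR@[np.sin(t),0,-np.cos(t)]; xt=RR@[np.cos(t),0,np.sin(t)]
    return O+RR@[x,y,z]-ext*zt, np.stack([xt,np.cross(zt,xt),zt],1)
def plan(p,Rt,n=None,p0=None,R0=None):
    o=status.get_obs()
    if p0 is None: p0=np.array(o['tool_pos']); R0=Rm(o['tool_rot'])
    w=R.from_matrix(R0.T@Rt).as_rotvec(degrees=True)
    n=n or int(np.ceil(max(np.linalg.norm(w)/7,np.linalg.norm(p-p0)/.04)))
    S=sum(R.from_rotvec(w/n*i,degrees=True).as_matrix() for i in range(n))
    s=np.linalg.solve(S,R0.T@(p-p0)); print(n,'rows',np.round(s,4).tolist(),np.round(w/n,2).tolist()); return p,Rt
def rk(ext=.164):
    o=status.get_obs(); M=Rm(o['tool_rot']); q=RR.T@(np.array(o['tool_pos'])+ext*M[:,2]-O); zz=RR.T@M[:,2]
    print('rack pt',np.round(q,4),'tilt',np.round(np.degrees(np.arctan2(zz[0],-zz[2])),2),'zy',np.round(zz[1],3),'w',round(float(o['grip_width']),4),'F',np.round(o['force'],1),'t',o['time_s'])
E
python3 - <<'E'
from h import *
p,Rt=tgt(-.02,.05,.27,0); print(p)
a=plan(p,Rt)
b=plan(*tgt(-.16,-.161,.20,30),None,*a)
c=plan(*tgt(-.16,-.161,.08,55),None,*b)
E
```

```text
[0.60232701 0.08096518 0.434     ]
16 rows [-0.0048, 0.0401, -0.0019] [0.0, 0.01, 3.49]
8 rows [-0.03, 0.0264, 0.005] [-0.0, 3.75, 0.0]
5 rows [-0.0298, -0.0, 0.0191] [0.0, 5.0, 0.0]
```

Call:
{"op": "jog_arm", "data": {"rows": [[0,-0.005,0.04,-0.002,0,0,3.5],[0,-0.005,0.04,-0.002,0,0,3.5],[0,-0.005,0.04,-0.002,0,0,3.5],[0,-0.005,0.04,-0.002,0,0,3.5],[0,-0.005,0.04,-0.002,0,0,3.5],[0,-0.005,0.04,-0.002,0,0,3.5],[0,-0.005,0.04,-0.002,0,0,3.5],[0,-0.005,0.04,-0.002,0,0,3.5],[0,-0.005,0.04,-0.002,0,0,3.5],[0,-0.005,0.04,-0.002,0,0,3.5],[0,-0.005,0.04,-0.002,0,0,3.5],[0,-0.005,0.04,-0.002,0,0,3.5]]}}

```text
time_s: 1.1
tool_pos: [0.5635, 0.2355, 0.4283]
tool_rot: [180.0, 0.0, 24.6]
force: [0.1, 0.1, 0.6]
grip_width: 0.0869
```

Call:
{"op": "jog_arm", "data": {"rows": [[0,-0.005,0.04,-0.002,0,0,3.5],[0,-0.005,0.04,-0.002,0,0,3.5],[0,-0.005,0.04,-0.002,0,0,3.5],[0,-0.005,0.04,-0.002,0,0,3.5]]}}

```text
time_s: 1.43
tool_pos: [0.5976, 0.0784, 0.4363]
tool_rot: [180.0, 0.0, 10.6]
force: [0.6, 1.3, 0.2]
grip_width: 0.0872
```

```bash
python3 - <<'E'
from h import *
st();rk()
b=plan(*tgt(-.16,-.161,.20,30))
c=plan(*tgt(-.16,-.161,.08,55),None,*b)
E
```

```text
{'time_s': 1.433, 'tool_pos': [0.598, 0.078, 0.436], 'tool_rot': [179.992, 0.031, 10.637], 'force': [0.557, 1.338, 0.198], 'grip_width': 0.087, 'qpos': [-29.248, 12.128, 22.7, 88.343, -4.705, 80.505, 4.412]}
rack pt [-0.0252  0.0483  0.2723] tilt -0.03 zy -0.0 w 0.0872 F [0.6 1.3 0.2] t 1.4333
8 rows [-0.0293, 0.0263, 0.0054] [0.01, 3.75, -0.04]
5 rows [-0.0298, -0.0, 0.0191] [0.0, 5.0, 0.0]
```

Call:
{"op": "jog_arm", "data": {"rows": [[0,-0.029,0.026,0.005,0,3.75,0],[0,-0.029,0.026,0.005,0,3.75,0],[0,-0.029,0.026,0.005,0,3.75,0],[0,-0.029,0.026,0.005,0,3.75,0],[0,-0.029,0.026,0.005,0,3.75,0],[0,-0.029,0.026,0.005,0,3.75,0],[0,-0.029,0.026,0.005,0,3.75,0],[0,-0.029,0.026,0.005,0,3.75,0]]}}

```text
time_s: 2.1
tool_pos: [0.4243, -0.1653, 0.3457]
tool_rot: [180.0, -30.3, 10.8]
force: [0.9, 0.1, -0.1]
grip_width: 0.0873
```

```bash
python3 - <<'E'
from h import *
st();rk()
b=plan(*tgt(-.16,-.161,.12,50))
b=plan(*tgt(-.14,-.161,.08,60),None,*b)
E
```

```text
{'time_s': 2.1, 'tool_pos': [0.424, -0.165, 0.346], 'tool_rot': [179.986, -30.276, 10.827], 'force': [0.936, 0.052, -0.118], 'grip_width': 0.087, 'qpos': [-16.347, -17.006, 35.955, 125.754, -8.045, 42.197, 36.257]}
rack pt [-0.1591 -0.158   0.2041] tilt 30.28 zy -0.002 w 0.0873 F [ 0.9  0.1 -0.1] t 2.1
4 rows [-0.0272, 0.0008, 0.0172] [0.03, 4.93, -0.03]
2 rows [-0.0241, -0.0, 0.0208] [0.0, 5.0, -0.0]
```

```bash
cat > kin.py <<'E'
from h import *
import itertools, json, os
from scipy.optimize import least_squares
D=[([-65.999,18.439,-4.014,83.175,1.295,78.538,-3.259],[.256,.597,.404],[179.994,.108,66.808]),
([-29.248,12.128,22.7,88.343,-4.705,80.505,4.412],[.5976,.0784,.4363],[179.992,.031,10.637]),
([-16.347,-17.006,35.955,125.754,-8.045,42.197,36.257],[.4243,-.1653,.3457],[179.986,-30.276,10.827])]
def fk(q,L,s,off=0):
    h,a1,L1,a3,L2,a5,a6,d=L; r=lambda ax,a:R.from_euler(ax,a,degrees=True).as_matrix()
    M=r('z',s[0]*q[0]); p=np.array([0,0,h])+M@[a1,0,0]
    M=M@r('y',q[1]); p=p+M@[0,0,L1]
    M=M@r('z',s[1]*q[2]); p=p+M@[a3,0,0]
    M=M@r('y',q[3]); p=p+M@[a5,0,L2]
    M=M@r('z',s[2]*q[4])@r('y',q[5]); p=p+M@[a6,0,d]
    return p,M@r('z',s[3]*q[6]+off)
E
python3 - <<'E'
from kin import *
best=[]
for s in itertools.product([-1,1],repeat=4):
  for off in(0,90,180,270):
    e=sum(np.linalg.norm((R.from_matrix(fk(q,[0]*8,s,off)[1]).inv()*R.from_matrix(Rm(t))).as_rotvec(degrees=True)) for q,p,t in D)
    best.append((e,s,off))
best.sort(key=lambda b:b[0]); print(best[:3])
e,s,off=best[0]
f=lambda L:np.concatenate([np.concatenate([fk(q,L,s,off)[0]-p for q,p,t in D])*1000,(np.array(L)-[.33,0,.35,0,.35,0,.05,.1])*3])
r=least_squares(f,[.33,0,.35,0,.35,0,.05,.1]); print(r.x.round(4),r.fun[:9].round(1))
E
```

```text
[(np.float64(0.003149304084447584), (-1, -1, -1, -1), 180), (np.float64(28.089760090592723), (-1, -1, 1, -1), 180), (np.float64(49.89462714387934), (-1, 1, 1, 1), 180)]
[ 0.2716 -0.0508  0.4758 -0.0029  0.5565  0.0039 -0.0099  0.2047] [-27.7  12.2  -0.3  -2.9   5.4   0.4   0.1  -0.5  -0.1]
```

Call:
{"op": "jog_arm", "data": {"rows": [[0,-0.027,0,0.017,0,4.9,0],[0,-0.027,0,0.017,0,4.9,0]]}}

```text
time_s: 2.27
tool_pos: [0.3999, -0.1707, 0.2942]
tool_rot: [-179.8, -39.0, 10.5]
force: [0.7, 2.5, 0.1]
grip_width: 0.0872
```

```bash
python3 - <<'E'
from h import *
st();rk()
E
```

```text
{'time_s': 2.267, 'tool_pos': [0.4, -0.171, 0.294], 'tool_rot': [-179.849, -38.997, 10.548], 'force': [0.712, 2.538, 0.08], 'grip_width': 0.087, 'qpos': [-10.009, -16.973, 35.803, 134.295, -26.459, 30.52, 57.457]}
rack pt [-0.1636 -0.1588  0.1668] tilt 39.0 zy -0.002 w 0.0872 F [0.7 2.5 0.1] t 2.2667
```

Call:
{"op": "jog_arm", "data": {"rows": [[0,-0.027,0.002,0.017,0,4.9,0],[0,-0.027,0.001,0.017,0,4.9,0]]}}

```text
time_s: 2.43
tool_pos: [0.3915, -0.1719, 0.2599]
tool_rot: [-179.1, -44.9, 10.9]
force: [0.8, 0.0, 0.4]
grip_width: 0.0872
```

```bash
python3 - <<'E'
from h import *
st();rk()
E
```

```text
{'time_s': 2.433, 'tool_pos': [0.392, -0.172, 0.26], 'tool_rot': [-179.102, -44.872, 10.864], 'force': [0.782, 0.046, 0.367], 'grip_width': 0.087, 'qpos': [-18.578, -17.088, 47.725, 138.773, -43.474, 24.799, 78.462]}
rack pt [-0.1595 -0.1557  0.1437] tilt 44.87 zy 0.014 w 0.0872 F [0.8 0.  0.4] t 2.4333
```

```bash
cat >> kin.py <<'E'
D+=[([-10.009,-16.973,35.803,134.295,-26.459,30.52,57.457],[.3999,-.1707,.2942],[-179.849,-38.997,10.548]),
([-18.578,-17.088,47.725,138.773,-43.474,24.799,78.462],[.3915,-.1719,.2599],[-179.102,-44.872,10.864])]
S=(-1,-1,-1,-1)
def fk2(q,V,off=180):
    V=np.reshape(V,(7,3)); M=np.eye(3); p=V[0]*0
    r=lambda ax,a:R.from_euler(ax,a,degrees=True).as_matrix()
    for i,ax in enumerate('zyzyzyz'):
        M=M@r(ax,q[i] if ax=='y' else -q[i]+(off if i==6 else 0)); p=p+M@V[i]
    return p,M
V0=np.zeros((7,3)); V0[0,2]=.3;V0[1,2]=.4;V0[3,2]=.4;V0[5,2]=.15
def fit():
    # redundant along-axis terms are fixed by the weak prior
    f=lambda V:np.concatenate([np.concatenate([fk2(q,V)[0]-p for q,p,t in D])*1000,(V-V0.ravel())*3])
    r=least_squares(f,V0.ravel()); return r.x, r.fun[:3*len(D)]
LO=np.array([-163.93,-17.29,-79.2,3.27,-89.18,5.43,-154.24])+.3; HI=np.array([163.93,119.83,71.16,140.29,269.18,117.66,154.24])-.3
def ik(V,p,Rt,q0s):
    best=None
    for q0 in q0s:
        g=lambda q:np.concatenate([(fk2(q,V)[0]-p)*1000,R.from_matrix(fk2(q,V)[1].T@Rt).as_rotvec(degrees=True)*3])
        r=least_squares(g,np.clip(q0,LO+.1,HI-.1),bounds=(LO,HI))
        if best is None or r.cost<best[0]: best=(r.cost,r.x)
    return best
E
python3 - <<'E'
from kin import *
V,e=fit(); print(V.reshape(7,3).round(3),e.round(1)); np.save('V.npy',V)
for t in(45,50,55,60,65):
  for x,z in((-.14,.08),(-.1,.08)):
    c,q=ik(V,*tgt(x,-.161,z,t),[D[i][0] for i in(2,4)]+[[-10,0,20,130,10,40,30],[20,10,-20,130,0,30,30],[0,20,0,130,180,20,-150],[0,20,0,130,180,20,150]]); print(t,x,round(c,2),q.round(0))
E
```

```text
[[ 0.007 -0.007  0.24 ]
 [-0.007 -0.007  0.43 ]
 [ 0.008 -0.005  0.03 ]
 [-0.005 -0.005  0.453]
 [-0.002 -0.001  0.053]
 [ 0.005 -0.001  0.163]
 [ 0.006  0.     0.013]] [ 0.  0. -0. -0.  0.  0.  0. -0.  0. -0. -0. -0.  0.  0.  0.]
45 -0.14 0.0 [-21.  -0.  53. 140. -82.  29. 115.]
45 -0.1 0.0 [ -1.   4.  29. 136. -87.  28. 114.]
50 -0.14 0.0 [106.  14. -74. 139. -89.  21. 130.]
50 -0.1 0.0 [102.  26. -77. 136. -89.   9. 132.]
55 -0.14 19.94 [110.  26. -76. 140. 266.  17. 144.]
55 -0.1 0.0 [ 30.   8.   1. 139. 249.  36. 143.]
60 -0.14 112.36 [108.  32. -72. 140. 262.  20. 154.]
60 -0.1 0.0 [ 106.   44.  -77.  140.  212.   12. -154.]
65 -0.14 237.33 [117.  57. -78. 140. -81.   6. 154.]
65 -0.1 7.57 [ 106.   49.  -74.  140.  219.   16. -154.]
```

```bash
cat >> h.py <<'E'
def hook(x,y,z,tilt,w=.087):
    """TCP pose with the lower finger's inner tip edge at rack (x,y,z)"""
    t=np.radians(tilt); return tgt(x+w/2*np.cos(t),y,z+w/2*np.sin(t),tilt,.182)
def rh():
    o=status.get_obs(); M=Rm(o['tool_rot']); q=RR.T@(np.array(o['tool_pos'])+.182*M[:,2]-o['grip_width']/2*M[:,0]-O); print('lower tip',np.round(q,4))
E
python3 - <<'E'
from kin import *
V=np.load('V.npy'); o=st(); rk(); rh()
for t in(40,45,50,55,60):
  for x,z in((-.125,.055),(-.085,.065)):
    c,q=ik(V,*hook(x,-.161,z,t),[o['qpos'],[-10,0,20,130,10,40,30],[20,10,-20,130,0,30,30],D[2][0]]); print(t,x,round(c,2),q.round(0))
E
```

```text
{'time_s': 2.433, 'tool_pos': [0.392, -0.172, 0.26], 'tool_rot': [-179.102, -44.872, 10.864], 'force': [0.782, 0.046, 0.367], 'grip_width': 0.087, 'qpos': [-18.578, -17.088, 47.725, 138.773, -43.474, 24.799, 78.462]}
rack pt [-0.1595 -0.1557  0.1437] tilt 44.87 zy 0.014 w 0.0872 F [0.8 0.  0.4] t 2.4333
lower tip [-0.1777 -0.1554  0.1002]
40 -0.125 0.0 [-44.   0.  71. 133. -62.  26.  90.]
40 -0.085 0.0 [ 94.  20. -78. 126.  -6.  15.  39.]
45 -0.125 0.0 [ 48.   2. -20. 134. -78.  26. 107.]
45 -0.085 0.0 [  2.   4.  23. 131. -78.  26. 103.]
50 -0.125 0.0 [ 93.   8. -63. 136. -89.  25. 123.]
50 -0.085 0.0 [ 77.   9. -52. 132. -89.  22. 119.]
55 -0.125 19.85 [109.  23. -79. 138. -89.  17. 134.]
55 -0.085 18.42 [103.  27. -79. 134. -89.  10. 132.]
60 -0.125 106.53 [112.  32. -79. 139. -89.  16. 142.]
60 -0.085 136.31 [105.  34. -79. 135. -89.  11. 139.]
```

```bash
python3 - <<'E'
from h import *
b=plan(*hook(-.13,-.161,.055,43),4)
b=plan(*hook(-.085,-.161,.062,43),3,*b)
E
```

```text
4 rows [0.0021, 0.0009, 0.0168] [-0.2, -0.47, -0.02]
3 rows [0.0126, 0.0, 0.0085] [0.0, 0.0, 0.0]
```

Call:
{"op": "jog_arm", "data": {"rows": [[0,0.002,0.001,0.017,-0.2,-0.5,0],[0,0.002,0.001,0.017,-0.2,-0.5,0],[0,0.002,0.001,0.017,-0.2,-0.5,0],[0,0.002,0.001,0.017,-0.2,-0.5,0],[0,0,0,0,0,0,0]]}}

```text
time_s: 2.85
tool_pos: [0.4476, -0.1631, 0.217]
tool_rot: [179.8, -42.5, 11.4]
force: [-1.0, 0.6, -0.5]
grip_width: 0.0869
```

```bash
python3 - <<'E'
from h import *
st();rk();rh()
b=plan(*hook(-.085,-.161,.062,43),3)
snap('scene','scene2.png')
E
```

```text
{'time_s': 2.85, 'tool_pos': [0.448, -0.163, 0.217], 'tool_rot': [179.781, -42.545, 11.424], 'force': [-1.025, 0.628, -0.537], 'grip_width': 0.087, 'qpos': [-37.695, -0.966, 64.845, 135.362, -69.696, 25.739, 98.614]}
rack pt [-0.1076 -0.1598  0.0961] tilt 42.55 zy 0.001 w 0.0869 F [-1.   0.6 -0.5] t 2.85
lower tip [-0.1274 -0.1601  0.0535]
3 rows [0.0118, 0.0004, 0.0074] [-0.02, 0.15, 0.1]
```

Call:
{"op": "jog_arm", "data": {"rows": [[0,0.012,0,0.008,0,0,0],[0,0.012,0,0.008,0,0,0],[0,0.012,0,0.008,0,0,0],[0,0,0,0,0,0,0]]}}

```text
time_s: 3.23
tool_pos: [0.4891, -0.1557, 0.2262]
tool_rot: [180.0, -42.9, 11.2]
force: [-0.6, -0.2, -1.0]
grip_width: 0.087
```

```bash
python3 - <<'E'
from h import *
st();rk();rh()
snap('wrist','wrist1.png'); a=cv2.imread('pics/wrist1.png'); im,d,p=snap('scene'); b=cv2.resize(im[130:270,190:400,::-1],None,fx=2,fy=2)
a=cv2.resize(a,(373,280)); cv2.imwrite('pics/c2.png',cv2.hconcat([a,b]))
# arc about the lip: lift to 43 deg
print([plan(*hook(x,-.161,z,43),6) for x,z in((-.06,.13),)] and '')
E
```

```text
{'time_s': 3.233, 'tool_pos': [0.489, -0.156, 0.226], 'tool_rot': [179.99, -42.864, 11.249], 'force': [-0.564, -0.226, -1.0], 'grip_width': 0.087, 'qpos': [-38.152, 5.995, 63.606, 130.969, -75.33, 29.206, 98.209]}
rack pt [-0.0647 -0.1603  0.106 ] tilt 42.86 zy 0.003 w 0.087 F [-0.6 -0.2 -1. ] t 3.2333
lower tip [-0.0844 -0.1604  0.0632]
6 rows [0.0107, -0.0, -0.0053] [-0.02, 0.02, 0.01]
```

View pics/c2.png

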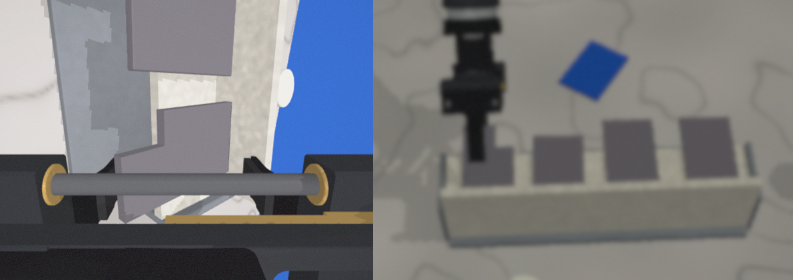

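Call:
{"op": "jog_arm", "data": {"rows": [[0,0.007,0,-0.006,0,0,0],[0,0.007,0,-0.006,0,0,0],[0,0.007,0,-0.006,0,0,0],[0,0.007,0,-0.006,0,0,0],[0,0.008,0,-0.0025,0,0,0],[0,0.008,0,-0.0025,0,0,0],[0,0.008,0,-0.0025,0,0,0],[0,0.008,0,-0.0025,0,0,0],[0,0.008,0,-0.0025,0,0,0],[0,0,0,0,0,0,0]]}}

```text
time_s: 4.17
tool_pos: [0.5128, -0.1521, 0.3005]
tool_rot: [-179.9, -43.1, 11.1]
force: [0.0, 0.0, 0.1]
grip_width: 0.0872
```

```bash
cat >> h.py <<'E'
def see(n):
    a,_,_=snap('wrist'); b,d,p=snap('scene'); b=cv2.resize(b[130:270,190:400],None,fx=2,fy=2)
    cv2.imwrite('pics/'+n,cv2.hconcat([cv2.resize(a,(373,280)),b])[:,:,::-1])
    P=cloud(d,p); im=p; return d,p
E
python3 - <<'E'
from h import *
st();rk();rh();see('c3.png')
E
```

```text
{'time_s': 4.167, 'tool_pos': [0.513, -0.152, 0.3], 'tool_rot': [-179.934, -43.098, 11.053], 'force': [0.016, 0.047, 0.086], 'grip_width': 0.087, 'qpos': [-39.465, -4.635, 59.76, 125.253, -43.931, 25.964, 67.44]}
rack pt [-0.0403 -0.1614  0.1807] tilt 43.1 zy 0.002 w 0.0872 F [0.  0.  0.1] t 4.1667
lower tip [-0.0599 -0.1614  0.1378]
```

View pics/c3.png

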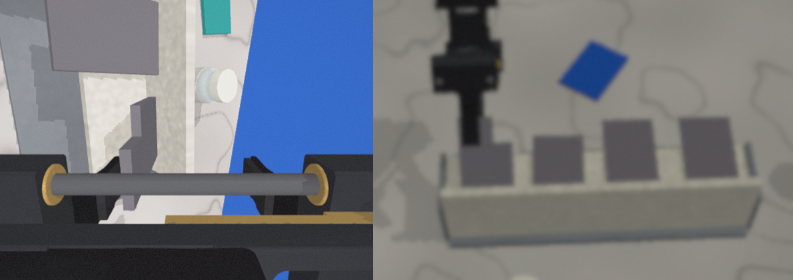

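Call:
{"op": "jog_arm", "data": {"grip_force": 30, "rows": [[0.1,0,0,0,0,0,0],[0.2,-0.004,0,0,0,0,0],[0.3,-0.0045,0,0,0,0,0],[0.4,-0.0045,0,0,0,0,0],[0.5,-0.0045,0,0,0,0,0],[0.6,-0.0045,0,0,0,0,0],[0.7,-0.0045,0,0,0,0,0],[0.8,-0.0045,0,0,0,0,0],[0.8,-0.0045,0,0,0,0,0],[0.8,0,0,0,0,0,0]]}}

```text
time_s: 5.1
tool_pos: [0.4866, -0.1563, 0.2737]
tool_rot: [-179.9, -42.8, 11.1]
force: [-0.5, 0.7, 0.4]
grip_width: 0.028
```

Call:
{"op": "jog_arm", "data": {"rows": [[1,-0.001,0,0,0,0,0],[1,0,0,0,0,0,0],[1,0,0,0,0,0,0],[1,0,0,0,0,0,0],[1,0,0,0,0,0,0]]}}

```text
time_s: 5.52
tool_pos: [0.487, -0.1563, 0.2742]
tool_rot: [180.0, -42.9, 11.2]
force: [0.9, 0.1, -0.6]
grip_width: 0.0078
```

```bash
python3 - <<'E'
from h import *
st();rk();rh()
a,d,p=snap('wrist'); np.savez('w.npz',d=d,P=(cloud(d,p)-O)@RR,a=a); cv2.imwrite('pics/c4.png',a[:,:,::-1])
E
```

```text
{'time_s': 5.517, 'tool_pos': [0.487, -0.156, 0.274], 'tool_rot': [179.998, -42.896, 11.161], 'force': [0.934, 0.109, -0.551], 'grip_width': 0.008, 'qpos': [-40.117, -6.063, 62.053, 129.182, -47.308, 24.119, 73.553]}
rack pt [-0.0669 -0.1606  0.154 ] tilt 42.9 zy 0.002 w 0.0078 F [ 0.9  0.1 -0.6] t 5.5167
lower tip [-0.0575 -0.1606  0.1382]
```

View pics/c4.png

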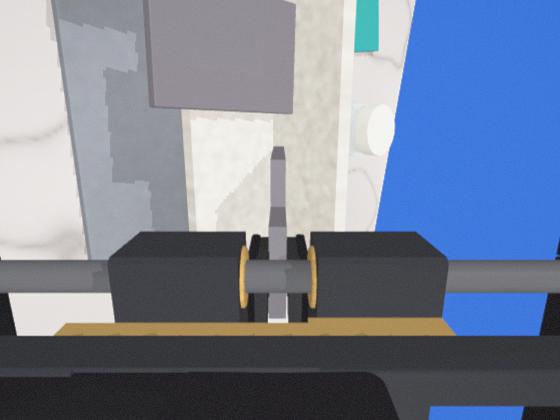

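```bash
python3 - <<'E'
from h import *
z=np.load('w.npz');P=z['P'];d=z['d']
o=status.get_obs(); M=Rm(o['tool_rot']); tp=np.array(o['tool_pos'])
for r in range(145,325,8):
    q=P[r,278]; w=RR@q+O; t=M.T@(w-tp); print(r,z['a'][r,278],q.round(4),'tool',t.round(4))
E
```

```text
145 [203 197 187] [ 0.0181 -0.113   0.063 ] tool [ 0.0004 -0.0474  0.2887]
153 [117 114 122] [-0.0194 -0.1136  0.1033] tool [ 0.0004 -0.0469  0.2336]
161 [154 150 158] [-0.0432 -0.1142  0.129 ] tool [ 0.0004 -0.0463  0.1986]
169 [154 149 157] [-0.0432 -0.1184  0.129 ] tool [ 0.0004 -0.0422  0.1985]
177 [156 152 161] [-0.0429 -0.1226  0.1286] tool [ 0.0004 -0.0379  0.199 ]
185 [153 151 158] [-0.0424 -0.127   0.1281] tool [ 0.0004 -0.0335  0.1997]
193 [153 150 156] [-0.0434 -0.131   0.1292] tool [ 0.0004 -0.0295  0.1982]
201 [154 148 158] [-0.0434 -0.1353  0.1293] tool [ 0.0004 -0.0252  0.1981]
209 [119 116 122] [-0.0466 -0.1385  0.1327] tool [ 0.0004 -0.0221  0.1935]
217 [116 112 118] [-0.0563 -0.1386  0.1432] tool [ 0.0004 -0.022   0.1792]
225 [115 112 119] [-0.0647 -0.1387  0.1522] tool [ 0.0004 -0.0219  0.1668]
233 [153 147 155] [-0.0672 -0.1412  0.1548] tool [ 0.0004 -0.0194  0.1633]
241 [152 146 155] [-0.067  -0.145   0.1547] tool [ 0.0004 -0.0156  0.1635]
249 [151 145 154] [-0.067  -0.1488  0.1547] tool [ 0.0004 -0.0119  0.1635]
257 [150 147 154] [-0.0671 -0.1525  0.1548] tool [ 0.0004 -0.0082  0.1633]
265 [108 111 112] [-0.1127 -0.1265  0.2038] tool [ 0.0004 -0.0343  0.0964]
273 [121 123 128] [-0.1127 -0.1285  0.2038] tool [ 0.0004 -0.0322  0.0965]
281 [121 122 125] [-0.1132 -0.1302  0.2044] tool [ 0.0004 -0.0305  0.0956]
289 [114 111 117] [-0.113  -0.1325  0.2041] tool [ 0.0004 -0.0282  0.096 ]
297 [136 130 140] [-0.067  -0.1721  0.1548] tool [0.0004 0.0115 0.1633]
305 [137 133 140] [-0.0666 -0.1765  0.1544] tool [0.0004 0.0159 0.1639]
313 [140 136 143] [-0.067  -0.1803  0.1549] tool [0.0004 0.0197 0.1633]
321 [235 233 231] [ 0.0767 -0.3198  0.0009] tool [0.0007 0.1596 0.3736]
```

```bash
python3 - <<'E'
from h import *
rk(.2835)
b=plan(*tgt(.0115,-.1606,.067,20,.2835),5)
b=plan(*tgt(.0105,-.1606,.064,0,.2835),4,*b)
E
```

```text
rack pt [ 0.0145 -0.1604  0.0665] tilt 42.9 zy 0.002 w 0.0078 F [ 1.5 -0.1  0. ] t 5.5667
5 rows [0.0222, -0.0, 0.0005] [-0.02, -4.58, 0.03]
4 rows [0.0243, -0.0, 0.0018] [-0.0, -5.0, 0.0]
```

Call:
{"op": "jog_arm", "data": {"rows": [[1,0.022,0,0,0,-4.58,0],[1,0.022,0,0,0,-4.58,0],[1,0.022,0,0.001,0,-4.58,0],[1,0.022,0,0,0,-4.58,0],[1,0.022,0,0.001,0,-4.58,0],[1,0,0,0,0,0,0]], "grip_force": 45}}

```text
time_s: 6.07
tool_pos: [0.5774, -0.1362, 0.3327]
tool_rot: [179.8, -20.8, 11.6]
force: [-1.8, 0.7, 0.1]
grip_width: 0.0072
```

```bash
python3 - <<'E'
from h import *
rk(.2835)
b=plan(*tgt(.0105,-.1606,.064,0,.2835),5)
E
```

```text
rack pt [ 0.0146 -0.1583  0.0676] tilt 20.77 zy 0.0 w 0.0072 F [-1.8  0.7  0.1] t 6.0667
5 rows [0.0196, 0.0006, 0.0013] [0.02, -4.15, 0.12]
```

Call:
{"op": "jog_arm", "data": {"rows": [[1,0.019,0.0006,0.001,0,-4.15,0.1],[1,0.0195,0.0006,0.001,0,-4.15,0.1],[1,0.0195,0.0006,0.001,0,-4.15,0.1],[1,0.0195,0.0006,0.001,0,-4.15,0.1],[1,0.0195,0.0006,0.001,0,-4.15,0.1],[1,0,0,0,0,0,0]]}}

```text
time_s: 6.57
tool_pos: [0.6713, -0.1206, 0.3457]
tool_rot: [-179.9, -0.2, 11.1]
force: [2.3, 2.0, 0.7]
grip_width: 0.0076
```

```bash
python3 - <<'E'
from h import *
rk(.2835); see('c5.png')
b=plan(*tgt(.0105,-.159,.052,0,.2835),3)
b=plan(*tgt(.0115,-.159,.030,0,.2835),6,*b)
E
```

```text
rack pt [ 0.0102 -0.1607  0.0622] tilt 0.19 zy 0.001 w 0.0076 F [2.3 2.  0.7] t 6.5667
3 rows [0.0016, -0.0013, 0.0037] [-0.05, -0.1, -0.05]
6 rows [0.0002, -0.0, 0.0037] [0.0, 0.0, 0.0]
```

Call:
{"op": "jog_arm", "data": {"rows": [[1,0.0005,0,0.003,0,0,0],[1,0,0,0.003,0,0,0],[1,0,0,0.003,0,0,0],[1,0,0,0,0,0,0]]}}

```text
time_s: 7.0
tool_pos: [0.6674, -0.1241, 0.3392]
tool_rot: [-179.8, -0.3, 10.7]
force: [4.5, 0.1, 0.1]
grip_width: 0.0078
```

Call:
{"op": "jog_arm", "data": {"rows": [[1,0.0003,0,0.003,0,0,0],[1,0.0003,0,0.003,0,0,0],[1,0.0003,0,0.003,0,0,0],[1,0,0,0.003,0,0,0],[1,0,0,0.003,0,0,0],[1,0,0,0,0,0,0]]}}

```text
time_s: 7.5
tool_pos: [0.6688, -0.123, 0.3225]
tool_rot: [-179.8, -0.1, 10.8]
force: [4.6, 0.7, -0.2]
grip_width: 0.0076
```

```bash
python3 - <<'E'
from h import *
rk(.2835)
E
```

```text
rack pt [ 0.007 -0.162  0.039] tilt 0.14 zy 0.003 w 0.0076 F [ 4.6  0.7 -0.2] t 7.5
```

Call:
{"op": "jog_arm", "data": {"rows": [[1,0.001,0,0.003,0,0,0],[1,0.0005,0,0.003,0,0,0],[1,0,0,0.002,0,0,0],[1,0,0,0.002,0,0,0],[1,0,0,0,0,0,0]]}}

```text
time_s: 7.92
tool_pos: [0.6704, -0.1228, 0.3136]
tool_rot: [-179.8, -0.2, 10.8]
force: [5.0, 1.3, 1.5]
grip_width: 0.0079
```

```bash
python3 - <<'E'
from h import *
rk(.2835)
a,d,p=snap('wrist'); P=(cloud(d,p)-O)@RR
o=status.get_obs(); M=Rm(o['tool_rot']); tp=np.array(o['tool_pos'])
for r in range(150,325,15): 
    q=P[r,278]; print(r,q.round(4),'tool',(M.T@(RR@q+O-tp)).round(4))
E
```

```text
rack pt [ 0.0088 -0.1621  0.0301] tilt 0.18 zy 0.003 w 0.0079 F [5.  1.3 1.5] t 7.9167
150 [ 0.0095 -0.1154  0.061 ] tool [ 0.0006 -0.0468  0.2528]
165 [ 0.0093 -0.1183  0.1146] tool [ 0.0006 -0.0441  0.1992]
180 [ 0.0093 -0.1261  0.1152] tool [ 0.0006 -0.0363  0.1986]
195 [ 0.0092 -0.1342  0.1149] tool [ 0.0006 -0.0282  0.1988]
210 [ 0.0092 -0.1403  0.1226] tool [ 0.0006 -0.0221  0.1911]
225 [ 0.0091 -0.1405  0.1476] tool [ 0.0006 -0.0219  0.1661]
240 [ 0.0091 -0.1464  0.1506] tool [ 0.0006 -0.016   0.1631]
255 [ 0.0091 -0.1536  0.1502] tool [ 0.0006 -0.0088  0.1635]
270 [ 0.0089 -0.1294  0.2184] tool [ 0.0006 -0.0333  0.0954]
285 [ 0.0089 -0.1331  0.2187] tool [ 0.0006 -0.0296  0.0951]
300 [ 0.009  -0.1759  0.1499] tool [0.0006 0.0135 0.1637]
315 [ 0.009  -0.1839  0.1496] tool [0.0006 0.0214 0.164 ]
```

Call:
{"op": "jog_arm", "data": {"rows": [[1,0,0,0.0015,0,0,0],[1,0,0,0.0015,0,0,0],[1,0,0,0,0,0,0]]}}

```text
time_s: 8.22
tool_pos: [0.6707, -0.123, 0.3135]
tool_rot: [-179.8, -0.3, 10.8]
force: [2.3, 4.2, 14.1]
grip_width: 0.0076
```

Call:
{"op": "jog_arm", "data": {"rows": [[0.7,0,0,-0.001,0,0,0],[0.6,0,0,-0.001,0,0,0],[0.6,0,0,0,0,0,0],[0.5,0,0,-0.02,0,0,0],[0.3,0,0,-0.03,0,0,0],[0.2,0,0,-0.03,0,0,0],[0,0,0,-0.03,0,0,0],[0,-0.01,0,-0.02,0,0,0]]}}

```text
time_s: 8.88
tool_pos: [0.6603, -0.1253, 0.4438]
tool_rot: [-179.9, -0.1, 10.8]
force: [-0.2, -0.1, 0.6]
grip_width: 0.053
```

```bash
python3 - <<'E'
from h import *
st(); rk()
im,d,p=snap('top'); Q=(cloud(d,p)-O)@RR
X,Y,Z=Q[...,0],Q[...,1],Q[...,2]
m=(d>0)&(Z>.11)&(Z<.16)&(X>-.02)&(X<.014)&(Y<-.1)&(Y>-.22); print('chipped',m.sum(),Q[m].mean(0).round(4),Q[m].max(0).round(4))
m=(d>0)&(Z>.076)&(Z<.09)&(im.max(-1)<120)&(Y>-.1)&(Y<0)&(X<.03)&(X>-.12)
r=cv2.minAreaRect((Q[m][:,:2]*1000).astype(np.float32)); print('short',m.sum(),r,cv2.boxPoints(r).round())
b=plan(*hook(-.19,-.055,.13,35))
b=plan(*hook(-.13,-.055,.055,43),None,*b)
b=plan(*hook(-.072,-.055,.063,43),4,*b)
E
```

```text
{'time_s': 8.883, 'tool_pos': [0.66, -0.125, 0.444], 'tool_rot': [-179.902, -0.087, 10.794], 'force': [-0.184, -0.067, 0.554], 'grip_width': 0.053, 'qpos': [-28.232, 26.966, 53.055, 77.79, -21.447, 85.516, 34.156]}
rack pt [-0.0022 -0.1633  0.2798] tilt 0.09 zy 0.002 w 0.053 F [-0.2 -0.1  0.6] t 8.8833<stdin>:5: RuntimeWarning: Mean of empty slice.
  ret = um.true_divide(
Traceback (most recent call last):
ValueError: zero-size array to reduction operation maximum which has no identity
```

```bash
python3 - <<'E'
from h import *
b=plan(*tgt(-.12,-.055,.27,20))
b=plan(*hook(-.19,-.055,.12,40),None,*b)
E
```

```text
6 rows [-0.0291, -0.0183, -0.0003] [0.0, 3.29, -0.06]
5 rows [-0.0302, -0.0, 0.0151] [-0.0, 4.0, 0.0]
```

Call:
{"op": "jog_arm", "data": {"rows": [[0,-0.029,-0.018,0,0,3.3,0],[0,-0.029,-0.018,0,0,3.3,0],[0,-0.029,-0.018,0,0,3.3,0],[0,-0.029,-0.018,0,0,3.3,0],[0,-0.029,-0.018,0,0,3.3,0],[0,-0.029,-0.018,0,0,3.3,0],[0,0,0,0,0,0,0]]}}

```text
time_s: 9.52
tool_pos: [0.4707, -0.0473, 0.4099]
tool_rot: [179.9, -18.3, 11.3]
force: [-2.0, 1.1, -1.1]
grip_width: 0.0865
```

```bash
python3 - <<'E'
from h import *
st(); rk()
for n in('top','scene'):
    im,d,p=snap(n); Q=(cloud(d,p)-O)@RR
    X,Y,Z=Q[...,0],Q[...,1],Q[...,2]
    m=(d>0)&(Z>.1)&(Z<.16)&(X>-.02)&(X<.014)&(Y<-.09)&(Y>-.22)
    if m.sum(): print(n,'chipped',m.sum(),Q[m].mean(0).round(4),Q[m].min(0).round(4),Q[m].max(0).round(4))
    m=(d>0)&(Z>.076)&(Z<.09)&(im.max(-1)<120)&(Y>-.1)&(Y<0)&(X<.03)&(X>-.12)
    if m.sum(): r=cv2.minAreaRect((Q[m][:,:2]*1000).astype(np.float32)); print(n,'short',m.sum(),r,cv2.boxPoints(r).round().tolist())
b=plan(*hook(-.17,-.055,.12,40))
b=plan(*hook(-.13,-.055,.055,43),None,*b)
b=plan(*hook(-.072,-.055,.063,43),4,*b)
E
```

```text
{'time_s': 9.517, 'tool_pos': [0.471, -0.047, 0.41], 'tool_rot': [179.912, -18.333, 11.293], 'force': [-1.99, 1.146, -1.12], 'grip_width': 0.087, 'qpos': [-45.207, -17.073, 42.009, 115.214, 10.11, 59.605, 4.88]}
rack pt [-0.1221 -0.0508  0.2542] tilt 18.33 zy 0.0 w 0.0865 F [-2.   1.1 -1.1] t 9.5167
top chipped 138 [ 0.0091 -0.152   0.1297] [ 0.0063 -0.1839  0.1002] [ 0.0139 -0.1141  0.1566]
top short 352 ((-36.22610855102539, -50.5604362487793), (104.51105499267578, 99.12840270996094), 0.2576846778392792) [[-89.0, -1.0], [-88.0, -100.0], [16.0, -100.0], [16.0, -1.0]]
scene chipped 26 [ 0.0128 -0.1462  0.1338] [ 0.0106 -0.1818  0.1108] [ 0.014  -0.116   0.1519]
scene short 613 ((-26.561119079589844, -46.499244689941406), (115.46588897705078, 84.22323608398438), 1.9610435962677002) [[-86.0, -6.0], [-83.0, -91.0], [33.0, -87.0], [30.0, -2.0]]
4 rows [-0.0331, -0.0003, 0.0194] [0.01, 5.24, -0.04]
2 rows [-0.0108, -0.0, 0.0366] [-0.0, 1.5, 0.0]
4 rows [0.012, -0.0, 0.0084] [0.0, 0.0, 0.0]
```

```bash
cat >> kin.py <<'E'
D+=[([-37.695,-.966,64.845,135.362,-69.696,25.739,98.614],[.4476,-.1631,.217],[0,0,0]),
([-38.152,5.995,63.606,130.969,-75.33,29.206,98.209],[.4891,-.1557,.2262],[0,0,0]),
([-39.465,-4.635,59.76,125.253,-43.931,25.964,67.44],[.5128,-.1521,.3005],[0,0,0]),
([-28.232,26.966,53.055,77.79,-21.447,85.516,34.156],[.6603,-.1253,.4438],[0,0,0]),
([-45.207,-17.073,42.009,115.214,10.11,59.605,4.88],[.4707,-.0473,.4099],[0,0,0])]
E
python3 - <<'E'
from kin import *
V,e=fit(); print(abs(e).max()); np.save('V.npy',V); o=status.get_obs()
for t in(30,35,38,41,44):
  for x,z in((-.17,.12),(-.125,.055),(-.105,.055),(-.072,.064),(-.05,.12)):
    c,q=ik(V,*hook(x,-.055,z,t),[o['qpos'],D[6][0],D[5][0],D[7][0],D[3][0]]); print(t,x,round(c,2),q.round(0))
E
```

```text
0.16497457649028435
30 -0.17 0.0 [-16. -16.  22. 133.  -5.  34.  21.]
30 -0.125 0.0 [-41.  -6.  47. 132. -11.  23.  27.]
30 -0.105 0.0 [-63.  -5.  68. 131. -10.  23.  25.]
30 -0.072 0.0 [-52.   3.  58. 126. -25.  26.  37.]
30 -0.05 0.0 [-17.   0.  21. 120. -14.  32.  25.]
35 -0.17 0.0 [ 16. -17.  -4. 136. -28.  31.  42.]
35 -0.125 0.0 [-43. -10.  50. 136. -12.  17.  30.]
35 -0.105 0.0 [-45.  -6.  51. 134. -21.  17.  37.]
35 -0.072 0.0 [-40.  -1.  46. 130. -30.  19.  43.]
35 -0.05 0.0 [-34.  -3.  38. 124. -16.  25.  28.]
38 -0.17 9.76 [ 24. -17. -10. 137. -38.  30.  53.]
38 -0.125 0.0 [-11.  -6.  19. 138. -40.  16.  56.]
38 -0.105 0.0 [-52. -10.  59. 137. -17.  13.  36.]
38 -0.072 0.0 [-65.  -6.  71. 133. -23.  14.  39.]
38 -0.05 0.0 [-55.  -9.  58. 127.  -7.  21.  22.]
41 -0.17 53.95 [ 26. -17. -10. 139. -47.  29.  63.]
41 -0.125 0.0 [ -7.  -7.  17. 140. -57.  14.  73.]
41 -0.105 0.0 [-38.  -7.  46. 139. -46.  11.  63.]
41 -0.072 0.0 [ -7.  -1.  14. 134. -55.  14.  69.]
41 -0.05 0.0 [-43.  -8.  47. 129. -18.  17.  32.]
44 -0.17 125.8 [ 31. -17. -13. 140. -56.  30.  72.]
44 -0.125 0.0 [ 64.  -7. -50. 140. -85.  21.  99.]
44 -0.105 0.0 [-10.  -5.  19. 140. -78.  13.  94.]
44 -0.072 0.0 [-42.  -4.  49. 137. -69.  11.  85.]
44 -0.05 0.0 [-36.  -8.  41. 132. -30.  14.  44.]
```

```bash
python3 - <<'E'
from h import *
b=plan(*hook(-.16,-.053,.12,30))
b=plan(*hook(-.115,-.053,.055,35),3,*b)
b=plan(*hook(-.070,-.053,.064,35),4,*b)
E
```

```text
4 rows [-0.0212, -0.0009, 0.0227] [0.01, 2.74, -0.04]
3 rows [-0.0039, -0.0, 0.0251] [0.0, 1.67, 0.0]
4 rows [0.0105, -0.0, 0.0046] [0.0, 0.0, 0.0]
```

```bash
python3 - <<'E'
from h import *
b=plan(*hook(-.15,-.053,.12,30,.06))
b=plan(*hook(-.115,-.053,.055,35,.06),3,*b)
b=plan(*hook(-.070,-.053,.064,35,.06),4,*b)
E
```

```text
4 rows [-0.0222, -0.0009, 0.0241] [0.01, 2.74, -0.04]
3 rows [-0.0068, -0.0, 0.0238] [0.0, 1.67, 0.0]
4 rows [0.0105, 0.0, 0.0046] [0.0, 0.0, 0.0]
```

Call:
{"op": "jog_arm", "data": {"rows": [[0.31,-0.022,-0.001,0.024,0,2.75,0],[0.31,-0.022,-0.001,0.024,0,2.75,0],[0.31,-0.022,-0.001,0.024,0,2.75,0],[0.31,-0.022,-0.001,0.024,0,2.75,0],[0.31,-0.007,0,0.012,0,1,0],[0.31,-0.004,0,0.012,0,1,0],[0.31,0,0,0,0,0,0]]}}

```text
time_s: 10.2
tool_pos: [0.4354, -0.0576, 0.2678]
tool_rot: [-179.8, -32.2, 10.4]
force: [-0.3, -0.6, -0.2]
grip_width: 0.0606
```

```bash
python3 - <<'E'
from h import *
st(); rh(); w=status.get_obs()['grip_width']
b=plan(*hook(-.115,-.053,.055,35,w),3)
b=plan(*hook(-.070,-.053,.064,35,w),4,*b)
E
```

```text
{'time_s': 10.2, 'tool_pos': [0.435, -0.058, 0.268], 'tool_rot': [-179.794, -32.21, 10.447], 'force': [-0.321, -0.608, -0.167], 'grip_width': 0.061, 'qpos': [-29.54, -14.529, 34.919, 134.81, -2.342, 26.267, 19.12]}
lower tip [-0.1389 -0.0542  0.0977]
3 rows [-0.0041, -0.0004, 0.0158] [0.03, 0.93, -0.16]
4 rows [0.0105, 0.0, 0.0046] [0.0, 0.0, 0.0]
```

Call:
{"op": "jog_arm", "data": {"rows": [[0.31,-0.004,-0.0005,0.016,0,0.9,-0.1],[0.31,-0.004,-0.0005,0.016,0,0.9,-0.1],[0.31,-0.004,0,0.016,0,0.9,-0.1],[0.31,0,0,0,0,0,0]]}}

```text
time_s: 10.53
tool_pos: [0.4525, -0.0525, 0.2223]
tool_rot: [180.0, -35.0, 10.9]
force: [-1.0, 0.6, -0.7]
grip_width: 0.06
```

```bash
python3 - <<'E'
from h import *
rk(); rh(); w=status.get_obs()['grip_width']
b=plan(*hook(-.070,-.053,.064,35,w),4)
E
```

```text
rack pt [-0.0985 -0.0526  0.0879] tilt 34.99 zy -0.001 w 0.06 F [-1.   0.6 -0.7] t 10.5333
lower tip [-0.1127 -0.0526  0.056 ]
4 rows [0.0099, 0.0001, 0.0045] [0.02, 0.0, -0.01]
```

Call:
{"op": "jog_arm", "data": {"rows": [[0.31,0.01,0,0.0045,0,0,0],[0.31,0.01,0,0.0045,0,0,0],[0.31,0.01,0,0.0045,0,0,0],[0.31,0.01,0,0.0045,0,0,0],[0.31,0,0,0,0,0,0]]}}

```text
time_s: 10.95
tool_pos: [0.4929, -0.0445, 0.2299]
tool_rot: [-179.9, -34.6, 11.0]
force: [-9.4, -1.9, -0.6]
grip_width: 0.0602
```

```bash
python3 - <<'E'
from h import *
rk(); rh();w=status.get_obs()['grip_width']
see('c6.png')
b=plan(*hook(-.066,-.053,.095,35,w),4)
b=plan(*hook(-.043,-.053,.133,35,w),6,*b)
E
```

```text
rack pt [-0.0583 -0.052   0.0949] tilt 34.59 zy 0.002 w 0.0602 F [-9.4 -1.9 -0.6] t 10.95
lower tip [-0.0728 -0.0519  0.063 ]
4 rows [0.0057, 0.0002, -0.0056] [-0.03, 0.08, -0.01]
6 rows [0.0068, -0.0, -0.003] [0.0, 0.0, 0.0]
```

View pics/c6.png

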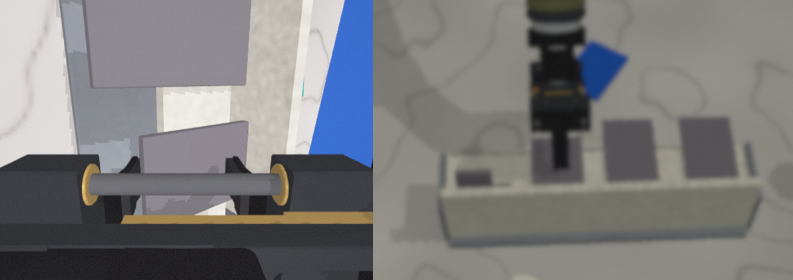

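Call:
{"op": "jog_arm", "data": {"rows": [[0.31,0.0036,0,-0.0047,0,0,0],[0.31,0.0036,0,-0.0047,0,0,0],[0.31,0.0036,0,-0.0047,0,0,0],[0.31,0.0036,0,-0.0047,0,0,0],[0.31,0.0036,0,-0.0047,0,0,0],[0.31,0,0,0,0,0,0]]}}

```text
time_s: 11.55
tool_pos: [0.4968, -0.0444, 0.2639]
tool_rot: [180.0, -35.3, 10.9]
force: [-0.2, 0.2, 0.7]
grip_width: 0.0602
```

```bash
python3 - <<'E'
from h import *
rk(); rh();see('c7.png')
E
```

```text
rack pt [-0.0527 -0.0531  0.13  ] tilt 35.31 zy -0.001 w 0.0602 F [-0.2  0.2  0.7] t 11.55
lower tip [-0.0669 -0.0531  0.098 ]
```

View pics/c7.png

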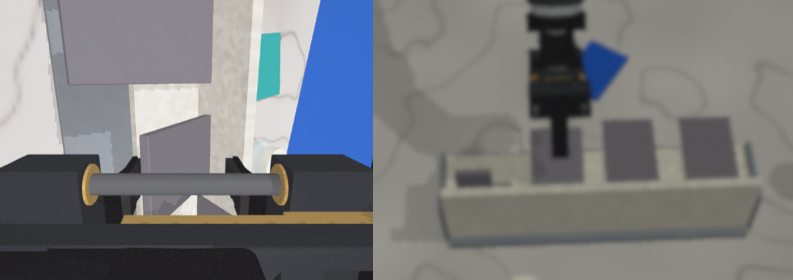

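Call:
{"op": "jog_arm", "data": {"rows": [[0.31,0.005,0,-0.0027,0,0,0],[0.31,0.005,0,-0.0027,0,0,0],[0.31,0.005,0,-0.0027,0,0,0],[0.31,0.005,0,-0.0027,0,0,0],[0.31,0.0055,0,-0.0007,0,0,0],[0.31,0.0055,0,-0.0007,0,0,0],[0.31,0.0055,0,-0.0007,0,0,0],[0.31,0.0055,0,-0.0007,0,0,0],[0.31,0,0,0,0,0,0]]}}

```text
time_s: 12.4
tool_pos: [0.5229, -0.0384, 0.2975]
tool_rot: [179.9, -35.2, 11.0]
force: [-0.5, 0.3, -0.6]
grip_width: 0.0603
```

```bash
python3 - <<'E'
from h import *
rk(); rh();see('c8.png')
E
```

```text
rack pt [-0.0261 -0.0522  0.1636] tilt 35.24 zy -0.001 w 0.0603 F [-0.5  0.3 -0.6] t 12.4
lower tip [-0.0403 -0.0522  0.1315]
```

View pics/c8.png

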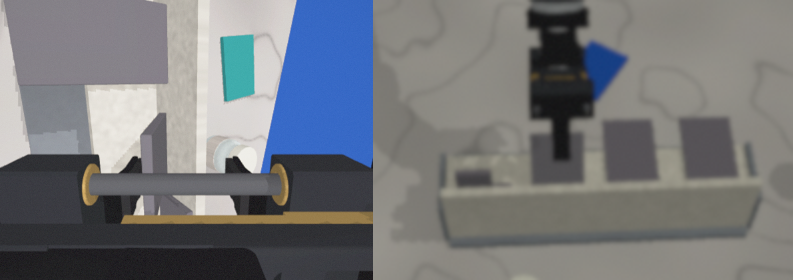

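Call:
{"op": "jog_arm", "data": {"grip_force": 30, "rows": [[0.4,0,0,0,0,0,0],[0.5,-0.004,0,0,0,0,0],[0.6,-0.0045,0,0,0,0,0],[0.7,-0.0045,0,0,0,0,0],[0.8,-0.0045,0,0,0,0,0],[0.9,-0.0045,0,0,0,0,0],[1,-0.003,0,0,0,0,0],[1,0,0,0,0,0,0],[1,0,0,0,0,0,0],[1,0,0,0,0,0,0]]}}

```text
time_s: 13.33
tool_pos: [0.5022, -0.0425, 0.2826]
tool_rot: [179.9, -35.2, 11.0]
force: [1.6, 0.3, -0.8]
grip_width: 0.0078
```

```bash
python3 - <<'E'
from h import *
rk(); rh()
a,d,p=snap('wrist','w9.png'); P=(cloud(d,p)-O)@RR
o=status.get_obs(); M=Rm(o['tool_rot']); tp=np.array(o['tool_pos'])
T=((P@RR.T+O)-tp)@M
m=(d>0)&(abs(T[...,0])<.006)&(T[...,2]>.12)&(T[...,2]<.30)&(abs(T[...,1])<.05)
q=T[m]; print(m.sum(),q.min(0).round(4),q.max(0).round(4))
for y0 in np.arange(-.05,.05,.005):
    s=q[(q[:,1]>=y0)&(q[:,1]<y0+.005)]
    if len(s): print(round(y0,3),len(s),np.percentile(s[:,2],[5,50,95]).round(4),s[:,0].mean().round(4))
E
```

```text
rack pt [-0.0472 -0.0523  0.1487] tilt 35.24 zy -0.001 w 0.0078 F [ 1.6  0.3 -0.8] t 13.3333
lower tip [-0.04   -0.0523  0.1317]
3119 [-0.006  -0.0499  0.1314] [0.006  0.0287 0.2808]
-0.05 120 [0.2502 0.2713 0.2796] -0.0003
-0.045 119 [0.2505 0.2709 0.2789] -0.0001
-0.04 120 [0.2502 0.2711 0.2793] -0.0002
-0.035 646 [0.1687 0.2053 0.2751] 0.0004
-0.03 223 [0.1677 0.1688 0.2514] -0.0007
-0.025 202 [0.1676 0.1688 0.2504] -0.0004
-0.02 188 [0.1675 0.1686 0.1702] -0.0002
-0.015 376 [0.157  0.1685 0.1798] -0.0002
-0.01 243 [0.1328 0.1683 0.1695] 0.0001
-0.005 183 [0.1325 0.1335 0.1689] -0.0001
-0.0 154 [0.1323 0.1333 0.1384] -0.0005
0.005 38 [0.1336 0.1458 0.158 ] 0.0
0.01 90 [0.1676 0.1686 0.1695] -0.0001
0.015 159 [0.1678 0.1688 0.1697] 0.0002
0.02 151 [0.1679 0.1688 0.1698] 0.0001
0.025 107 [0.1678 0.1689 0.1701] -0.0
```

```bash
python3 - <<'E'
from h import *
rk(.2688)
b=plan(*tgt(.0115,-.0523,.066,16,.2688),5)
b=plan(*tgt(.0100,-.0523,.064,0,.2688),5,*b)
E
```

```text
rack pt [ 0.0132 -0.0523  0.063 ] tilt 35.22 zy -0.001 w 0.0076 F [1.5 0.3 0.7] t 13.3833
5 rows [0.018, 0.0001, -0.0001] [0.01, -3.84, -0.0]
5 rows [0.0146, -0.0, 0.0008] [-0.0, -3.2, -0.0]
```

Call:
{"op": "jog_arm", "data": {"grip_force": 45, "rows": [[1,0.018,0,-0.001,0,-3.84,0],[1,0.018,0,0,0,-3.84,0],[1,0.018,0,0,0,-3.84,0],[1,0.018,0,0,0,-3.84,0],[1,0.018,0,0,0,-3.84,0],[1,0.0145,0,0.001,0,-3.2,0],[1,0.0145,0,0.001,0,-3.2,0],[1,0.0145,0,0.001,0,-3.2,0],[1,0.0145,0,0.001,0,-3.2,0],[1,0.0145,0,0.001,0,-3.2,0],[1,0,0,0,0,0,0]]}}

```text
time_s: 14.3
tool_pos: [0.6526, -0.0115, 0.3297]
tool_rot: [179.9, 0.2, 11.1]
force: [-0.9, 0.3, -1.3]
grip_width: 0.0076
```

```bash
python3 - <<'E'
from h import *
rk(.2688);rk(.182)
b=plan(*tgt(.0100,-.0523,.055,0,.2688),3)
E
```

```text
rack pt [ 0.0108 -0.051   0.0609] tilt -0.19 zy -0.002 w 0.0076 F [-0.9  0.3 -1.3] t 14.3
rack pt [ 0.0111 -0.0508  0.1477] tilt -0.19 zy -0.002 w 0.0076 F [-0.9  0.3 -1.3] t 14.3
3 rows [-0.0006, 0.0007, 0.002] [0.05, 0.06, 0.05]
```

Call:
{"op": "jog_arm", "data": {"rows": [[1,-0.0003,0,0.0025,0,0,0],[1,-0.0003,0,0.0025,0,0,0],[1,0,0,0.0025,0,0,0],[1,0,0,0.0025,0,0,0],[1,0,0,0.0025,0,0,0],[1,0,0,0.0025,0,0,0],[1,0,0,0.002,0,0,0],[1,0,0,0.002,0,0,0],[1,0,0,0.001,0,0,0],[1,0,0,0,0,0,0]]}}

```text
time_s: 15.13
tool_pos: [0.6493, -0.0138, 0.3107]
tool_rot: [180.0, 0.1, 11.0]
force: [4.1, 1.6, 1.1]
grip_width: 0.0079
```

```bash
python3 - <<'E'
from h import *
rk(.2688);rk(.182)
E
```

```text
rack pt [ 0.0077 -0.0521  0.0419] tilt -0.07 zy -0.0 w 0.0079 F [4.1 1.6 1.1] t 15.1333
rack pt [ 0.0078 -0.0521  0.1287] tilt -0.07 zy -0.0 w 0.0079 F [4.1 1.6 1.1] t 15.1333
```

Call:
{"op": "jog_arm", "data": {"rows": [[1,0,0,0.0015,0,0,0],[1,0,0,0.0015,0,0,0],[1,0,0,0,0,0,0],[0.7,0,0,0,0,0,0],[0.6,0,0,0,0,0,0],[0.6,0,0,-0.01,0,0,0],[0.6,0,0,-0.015,0,0,0],[0.6,0,0,-0.015,0,0,0],[1,0,0,0,0,0,0],[1,0,0,0,0,0,0],[1,0,0,0,0,0,0],[1,0,0,0,0,0,0]]}}

```text
time_s: 16.13
tool_pos: [0.6488, -0.0138, 0.347]
tool_rot: [180.0, 0.2, 11.0]
force: [0.4, 1.3, 0.5]
grip_width: 0.0159
```

```bash
python3 - <<'E'
from h import *
rk(.182)
a,d,p=snap('wrist','w10.png'); P=(cloud(d,p)-O)@RR
m=(d>0)&(abs(P[...,0]-.01)<.012)&(P[...,2]>.122)&(P[...,2]<.16)&(P[...,1]<0)&(P[...,1]>-.1)
q=P[m]; print(m.sum(),np.percentile(q,[2,50,98],axis=0).round(4) if m.sum() else '')
b=plan(*tgt(.0100,-.052,.139,0,.182),4)
E
```

```text
rack pt [ 0.0069 -0.0519  0.165 ] tilt -0.21 zy -0.0 w 0.0159 F [0.4 1.3 0.5] t 16.1333
1180 [[ 0.0097 -0.0889  0.1279]
 [ 0.0132 -0.0407  0.1391]
 [ 0.0175 -0.0205  0.1404]]
4 rows [0.0006, 0.0, 0.0065] [0.0, 0.05, -0.01]
```

View pics/w10.png

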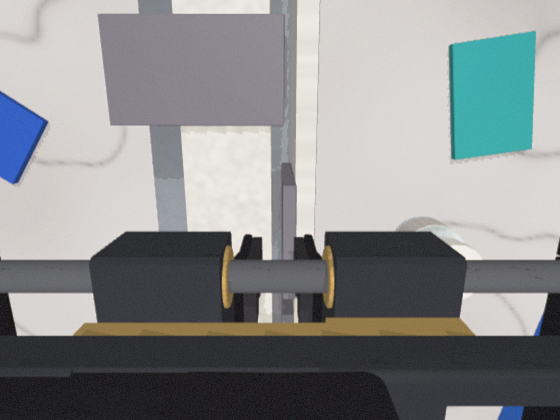

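Call:
{"op": "jog_arm", "data": {"rows": [[1,0.002,0.001,0,0,0,0],[1,0.0025,0.001,0,0,0,0],[1,0,0,0,0,0,0],[1,0,0,0.008,0,0,0],[1,0,0,0.008,0,0,0],[1,0,0,0.006,0,0,0],[1,0,0,0.003,0,0,0],[1,0,0,0.003,0,0,0],[1,0,0,0.002,0,0,0],[1,0,0,0,0,0,0]]}}

```text
time_s: 17.02
tool_pos: [0.6541, -0.0152, 0.318]
tool_rot: [180.0, 0.1, 10.9]
force: [0.3, -0.3, -0.5]
grip_width: 0.0004
```

```bash
python3 - <<'E'
from h import *
rk(.182)
E
```

```text
rack pt [ 0.0123 -0.0543  0.136 ] tilt -0.07 zy -0.001 w 0.0004 F [ 0.3 -0.3 -0.5] t 17.0167
```

Call:
{"op": "jog_arm", "data": {"rows": [[1,0,0,0.002,0,0,0],[1,0,0,0.002,0,0,0],[1,0,0,0.002,0,0,0],[1,0,0,0.001,0,0,0],[1,0,0,0,0,0,0]]}}

```text
time_s: 17.43
tool_pos: [0.6543, -0.0152, 0.3127]
tool_rot: [-180.0, 0.0, 11.0]
force: [-4.5, -0.1, 9.6]
grip_width: 0.0007
```

Call:
{"op": "jog_arm", "data": {"rows": [[1,0,0,0.001,0,0,0],[1,0,0,0.001,0,0,0],[1,0,0,0.001,0,0,0],[1,0,0,0,0,0,0]]}}

```text
time_s: 17.77
tool_pos: [0.6543, -0.0155, 0.3125]
tool_rot: [-179.9, -0.0, 11.0]
force: [-9.0, 1.3, 23.9]
grip_width: 0.0007
```

```bash
python3 - <<'E'
from h import *
rk(.182)
E
```

```text
rack pt [ 0.0127 -0.0543  0.1305] tilt 0.04 zy 0.001 w 0.0007 F [-9.   1.3 23.9] t 17.7667
```

Call:
{"op": "jog_arm", "data": {"rows": [[1,0,0,-0.005,0,0,0],[1,0,0,-0.02,0,0,0],[1,0,0,-0.035,0,0,0],[1,0,0,-0.035,0,0,0],[1,-0.04,0,-0.01,0,0,0],[1,-0.04,0,0,0,0,0],[1,-0.03,0,0,0,0,0],[1,-0.03,0,0,0,0,0],[1,0,0,0,0,0,0]]}}

```text
time_s: 18.52
tool_pos: [0.5126, -0.0441, 0.4128]
tool_rot: [-179.7, 0.1, 10.8]
force: [0.5, -1.4, 0.0]
grip_width: 0.0005
```

```bash
python3 - <<'E'
from h import *
rk()
z=np.load('top1.npz')
for n in('top','scene'):
    im,d,p=snap(n,n+'9.png'); P=cloud(d,p); Q=(P-O)@RR; X,Y,Z=[Q[...,i] for i in range(3)]
    dark=(im.max(-1)<125)&(d>0)
    for nm,a,b in(('chipped',-.2,-.105),('short',-.1,-.01)):
        m=(d>0)&(Z>.121)&(Z<.165)&(X>-.01)&(X<.03)&(Y>a)&(Y<b)
        if m.sum()>5: print(n,nm,m.sum(),np.percentile(Q[m],[3,50,97],axis=0).round(4).tolist())
    m=dark&(Z>.076)&(Z<.09)&(Y>.0)&(Y<.2)&(X<.03)&(X>-.13)
    k,l,s,c=cv2.connectedComponentsWithStats(cv2.morphologyEx(m.astype(np.uint8),cv2.MORPH_OPEN,np.ones((3,3))),connectivity=4)
    for i in range(1,k):
        if s[i,4]>150: r=cv2.minAreaRect((P[l==i][:,:2]*1000).astype(np.float32)); print(n,'good',s[i,4],[np.round(v,1) for v in r],P[l==i][:,2].std().round(4))
im=cv2.imread('pics/scene9.png')[130:300,190:460]; cv2.imwrite('pics/f.png',cv2.resize(im,None,fx=2.8,fy=2.8,interpolation=2))
E
```

```text
rack pt [-0.1324 -0.055   0.2488] tilt -0.15 zy 0.004 w 0.0005 F [ 0.5 -1.4  0. ] t 18.5167
top chipped 117 [[0.007, -0.1867, 0.1211], [0.011, -0.1576, 0.144], [0.0258, -0.1134, 0.154]]
top short 91 [[0.0071, -0.0923, 0.121], [0.0137, -0.0663, 0.1272], [0.0256, -0.0174, 0.1348]]
top good 1071 [array([572.5,  71.5]), array([120.6,  70.5]), np.float64(10.7)] 0.0022
top good 1099 [array([552.4, 176.1]), array([120.4,  72.4]), np.float64(10.1)] 0.0022
scene chipped 176 [[0.0129, -0.1841, 0.1212], [0.0195, -0.1618, 0.1393], [0.0273, -0.1405, 0.1511]]
scene short 133 [[0.0122, -0.0879, 0.1213], [0.0181, -0.0544, 0.1275], [0.0277, -0.0213, 0.1321]]
scene good 787 [array([547.9, 174.5]), array([103.9,  70.4]), np.float64(9.5)] 0.0019
scene good 794 [array([568.8,  69.7]), array([105.1,  70. ]), np.float64(11.4)] 0.0018
```

View pics/f.png

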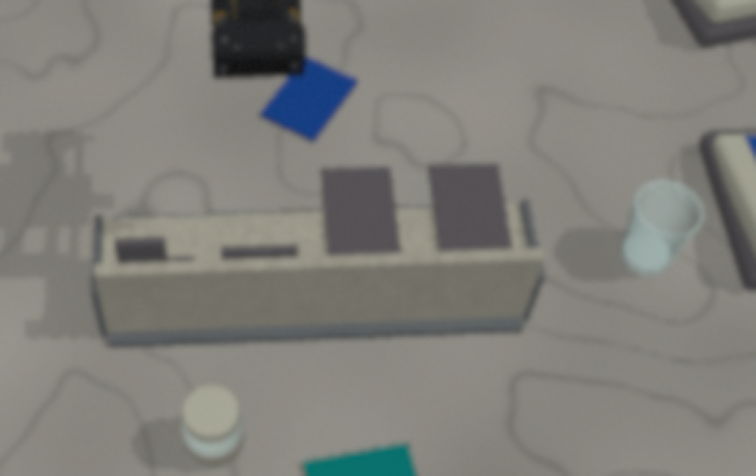

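```bash
python3 -c "
from cell import env; print(env.sign_off())"
```

```text
the job is handed in; nothing more can be done
None
```

Both misshapen plates, chipped and short, are standing on edge in the slot and pressed down to its floor. I handed the job in about 18.5 s into the 66 s allowed.

**How:** I hooked each plate up by its overhanging front edge, gripped it at about 45–55° and turned it upright over the slot. I pushed the chipped plate home while holding it. The short one I pushed most of the way, let go, and pressed home with closed fingers.

**Seating:**

| Plate | Upper edge measured | Fully home | Press force once it stopped |
|---|---|---|---|
| Chipped | about 150 mm | 150 mm | 14 N |
| Short | about 130.5 mm at the fingertips, about 131–132 mm in the camera images | 130 mm | 24 N |

**Other items:** The good plates measured within about 1 mm of where they started. The beaker and jar look untouched in the last picture. The bottle was outside that picture and I did not check it again, but the arm never went near it.

**Not fully confirmed:**
- **Upright angle:** I did not measure it separately. The tool was within 0.3° of vertical while pressing the plates.
- **Position across the slot:** the cameras put the plates' upper edges anywhere from 9 to 14 mm, plus some blurred back-wall readings. The one reading I trust, from the wrist camera, is 9 mm for the chipped plate and 13 mm for the short one, and both fit in the slot.
- **Extra push on the short plate:** hooking it briefly pushed it toward the back wall with about 9 N.

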